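# Free the strap link from its spring bar

### The arm

A 6-joint arm with a two-finger parallel gripper is mounted at the origin on a cart in front of the work surface, level with it; the furniture and walls round the work are solid. World frame = base frame: x ahead of the robot, y to its left, z up, the work surface at z = 0. Lengths are in mm, angles in degrees, forces in N, time in s.
With the tool pointing down it reaches from about 300 to 850 mm from the base axis. Payload 4.2 kg.
Tool frame: the origin (TCP) lies at the very end of the fingers, on their centre line; the grasp point (between the pads) lies 19 mm behind it (env.tcp_to_grasp is the distance from the TCP to the grasp point, in mm); z points along the fingers, y is the line along which they close (so a half turn about z gives the same grasp; the last joint's range is limited). The gripper opens to 91 mm and grips with 3 to 60 N. Pads are 32 mm wide; open, the fingers measure 118 mm over their backs; the gripper's body (76 mm by 178 mm) begins 60 mm behind the grasp point.
Start: joints at [66.921, 18.312, 89.639, -0, 72.044, -1.146], TCP at [214.777, 533.399, 213.976] pointing down, gripper open.
Joint ranges: [-177.97, 177.97], [-48.28, 115.42], [12.27, 149.76], [-77.06, 257.06], [2.81, 150.46], [-146.56, 146.56]. Speed limits (degrees/s): [147.25, 147.25, 180, 180, 180, 180].

### API

Orientations are given as [roll, pitch, yaw] about the fixed x, y, z axes, in that order (R = Rz(yaw) Ry(pitch) Rx(roll)).
In Python, from workcell import env gives the robot as it stands.
- The arm moves only by the tool move_arm, never from a script. Its argument "plan" is a list of rows, each a list of 3 entries, a list of its own where there are three numbers: the shift along the world's x, y, z in cm, then the turn about the world's z in degrees, then the closure, from 0 (fully open) to 1 (shut). In form: [[[x, y, z], turn, claw], ...]. A call has 1 to 5 rows; each row shifts and turns the commanded pose from where the row before left it; what a row does not reach is not made up. A row lasts 1/10 s, in which the tool goes at most 50 mm and 8.59 degrees, less where a joint would pass 70% of its speed; a pose out of reach is approached as far as the arm can. A call is refused whole if a number of a shift passes 5 or a number of a turn 8.59, either way. A call with a gripper value outside its range is refused whole. The fingers move at their own pace and stop on an object; "squeeze" is the grip in N (left out, the last holds). Time passes only in rows, so rows that do not move let the fingers close. It gives the time, the measured TCP pose, the force, the opening and the grip force at its end, in the units of the state.
- env.state(): the state, without advancing time (a new reading comes with each control period).
- env.grab_frame(name): name is "scene" or "top" or "wrist"; returns a dict with "frame" (400x640x3 uint8, red, green, blue), "z_map" (400x640 float32, mm along the optical axis (not along the pixel's ray), 0 where there is no reading), "fovy" (degrees; the focal length in pixels is half the picture's height over the tangent of half this angle, whatever the lens; pixels are square), "cx", "cy" (the principal point, pixels), "position" and "orientation" of the camera in the world. Camera axes: x right, y down, z forward; pixel columns grow to the right and rows downward; lengths in mm; the calibration is good to about 2 mm. The wrist camera is an equidistant fisheye: a pixel r from the principal point sees the ray r / f radians off the axis. A picture is of the moment at which its call begins.
- env.job_done(): hands the job in; it is judged then, once.
Trained networks look in a picture, given as the dict that the camera call returned (one of the last four; its "shot" number tells which), for a name from the list of things; names that differ only in an ending like _2 or _b are one class to them, and where a whole thing is asked for, a point or a joint stands for the part that bears it (a point fixed in the world has none). Each returns a list of dicts, best first, with "score" (0 to 1); they miss things now and then, are a little off and sometimes report something else, mostly with a low value. They report only what shows in the picture. A call takes as long as a camera call. They do not tell look-alikes from the thing itself.
- env.search_frame(picture, label): "point" ([column, row] in pixels, amid what is visible of it).
- env.landmark_of(picture, label): "point" ([column, row] in pixels: a listed point, or the origin of a listed thing).
The state is a dict: "time_s": time; "qpos": joint angles; "qvel": joint speeds; "effort": joint torques, N m; "ee_pos": TCP position; "ee_rot": TCP orientation; "force": force on the tool from outside, world axes, zero at the start; "torque": the same for the moment, N m; "gripper_width": finger opening in mm; "gripper_force": force on a finger pad.
Only numpy, scipy, OpenCV 4.12 (cv2) and the standard library are available. Lean on these libraries where they do the work, as an engineer would, in place of code of your own. Each camera call takes 0.05 s, during which the arm holds its last target. There are 200 camera calls.

### The job

Take the two-pronged forked tool (the one with the square handle) from the rack, set it astride the sprung bar between the lug and the round collar, and push the collar back so that the hanging brass link comes off the bar and drops into the tray below. Then let the bar spring home and hang the forked tool back in its own slot in the rack. Leave the round-headed single-bladed tool in the rack, and keep the gripper itself off the stand and the link.

Things in the scene. Friction and masses are not known exactly. Their poses are not given: they have to be found in the camera images.
- strap_stand: Fixed metal stand, base 130 (x) x 182 (y), 107 high. Origin on the bench under the middle of the gap for the fork. 8 mm bar along y, axis at z 85. On it: lug face at y -16; round collar, diameter 44, face at y +16 (moves to +y); end block from y 58. Second lug at y -52 to -44. Lugs and block 102 high. Tray inside x -58 to 58, y -73 to -5, rim 29 high, with the lugs standing in it (mm)
- spring_bar (a joint): slide of the sprung bar with its collar along the stand's +y, in m: 0 at rest, 0.034 pushed fully back. The bar leaves the link's eye and the link drops at 0.020 to 0.028. The spring needs 2.4 N at first and 6.5 N at full travel, and drives the bar home when let go
- strap_link: loose brass link, 14 mm wide along the bar, 24 mm across, 56 mm long, hanging by its square eye (14 mm window) on the bar between the two lugs, at y -34 mm of the stand. Origin at the eye's centre, 82 mm above the bench while it hangs; its plate points down, -z
- fork_tool: Upright in a slot (16 x 46) of a wooden rack, top at 80. Origin between the prong tips (20 above the bench in the rack), z up. Two prongs 60 long, 8 thick in x, each 7 wide in y, 24 apart; shoulder 30 x 58 at z 60 to 68 rests on the rack; square wooden handle 20 x 20, z 68 to 128; 90 g. Grip it across its x faces and push along x. Slot's long side is y; tips over 160 clear all (mm)
- blade_tool: the wrong tool: same shoulder, height, origin and axes, but one 16 mm wide blade in place of the two prongs, and a round handle with a mushroom head, 34 mm diameter, top 148 mm above the bench. It hangs in the rack's other slot, 84 mm from the forked tool along y
There are look-alikes about, which are no part of the job. Leave any blue or green look-alike of the fork_tool alone.

How it is judged:
By the outcome, as a careful person would: the job done as asked, in the order asked, and still so for the second after the job is handed in, with the robot touching nothing.
It also fails if it takes over 48 s, if anything falls off the work surface, if the arm or the gripper's body presses on something with over 40 N, if the wrist force passes 120 N, or if a joint passes its speed limit or range.

## Working session

There is one attempt and no reset: what is moved stays moved. The work goes in short steps, Python scripts to look and compute and a tool call to move; the robot and the scene stay as the last step left them, time stands still between calls to the robot, and variables do not carry over. Pictures are saved under pics/ and viewed, at most 10 in all, crops included, and the job is handed in when it is done.

Besides the shell and the picture viewer there is one more tool, called after ">>>" as name(argument=value, ...), one argument or row to a line, values as JSON. move_arm: Moves the arm, as the interface text tells. Its arguments: {"type":"object","properties":{"plan":{"type":"array","items":{"type":"array"}},"squeeze":{"type":"number"}},"required":["plan"]}

```bash
mkdir -p pics; cat > h.py <<'E'
import numpy as np, cv2
from workcell import env
from scipy.spatial.transform import Rotation as R
def rot(o):
    o=np.array(o,float)
    if o.shape==(3,3): return o
    return R.from_euler('xyz',o,degrees=True).as_matrix()
def cloud(p):
    z=p['z_map']; h,w=z.shape
    f=h/2/np.tan(np.radians(p['fovy'])/2)
    v,u=np.mgrid[:h,:w]; 
    P=np.dstack([(u-p['cx'])/f*z,(v-p['cy'])/f*z,z])
    W=P@rot(p['orientation']).T+np.array(p['position']); W[z<=0]=np.nan
    return W
E
python3 - <<'E'
from h import *
for n in('scene','top'):
    p=env.grab_frame(n); cv2.imwrite(f'pics/{n}0.png',p['frame'][...,::-1])
    print(n,p['position'],p['orientation'],p['fovy'],p['cx'],p['cy'])
    W=cloud(p); np.savez(f'{n}.npz',W=W,f=p['frame'])
    for l in('strap_stand','spring_bar','strap_link','fork_tool','blade_tool'):
        for fn in(env.search_frame,env.landmark_of):
            for d in fn(p,l)[:4]:
                c,r=map(int,np.round(d['point'])); print(l,fn.__name__,d['point'],round(d['score'],2),W[r,c].round(0))
print(env.state())
E
```

```text
scene [-159.39453624 -571.43923308  521.08340491] [-116.119064      1.33541714  -51.48172265] 47.694198973083815 317.4174293210066 203.4127330184614
strap_stand call [382.0, 246.7] 0.57 [ 544. -168.   25.]
strap_stand call [382.4, 253.2] 0.95 [ 541. -170.   12.]
spring_bar call [250.3, 178.7] 0.58 [501. 168. 110.]
spring_bar call [374.6, 216.2] 0.54 [ 546. -147.   90.]Traceback (most recent call last):
  File "<stdin>", line 8, in <module>
ValueError: it knows: blade_tool, fork_tool, strap_link, strap_stand
```

View pics/scene0.png

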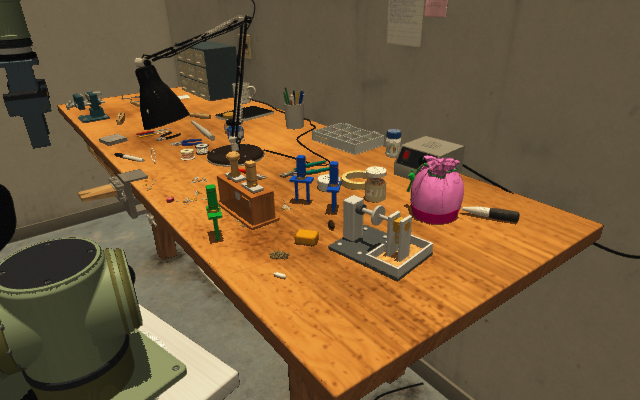

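The scene view shows the rack at about (245,195), with a round-headed tool at (233,160) and a square-handled one at (251,170). The stand is at (382,248). Blue look-alikes are at (302,178) and (333,185), and a green one is at (213,212).

```bash
python3 - <<'E'
from h import *
for n in('scene','top'):
    p=env.grab_frame(n); cv2.imwrite(f'pics/{n}1.png',p['frame'][...,::-1])
    print(n,p['position'],p['orientation'],p['fovy'])
    W=cloud(p); np.savez(f'{n}.npz',W=W,f=p['frame'])
    for l in('strap_stand','strap_link','fork_tool','blade_tool'):
        for fn in(env.search_frame,env.landmark_of):
            for d in fn(p,l)[:4]:
                c,r=map(int,np.round(d['point'])); print(l,fn is env.landmark_of,d['point'],round(d['score'],2),W[r,c].round(0))
    if n=='scene': cv2.imwrite('pics/crop1.png',cv2.resize(p['frame'][130:280,190:450,::-1],None,fx=3,fy=3,interpolation=cv2.INTER_CUBIC))
s=env.state();print({k:s[k] for k in('time_s','ee_pos','ee_rot','force','gripper_width')})
E
```

```text
scene [-159.39453624 -571.43923308  521.08340491] [-116.119064      1.33541714  -51.48172265] 47.694198973083815
strap_stand False [379.7, 242.8] 0.7 [ 579. -142.    8.]
strap_stand False [251.1, 177.2] 0.32 [505. 169. 113.]
strap_stand True [385.3, 254.1] 0.73 [ 544. -176.   11.]
strap_link True [398.2, 226.0] 0.41 [ 543. -202.   86.]
fork_tool False [250.1, 174.1] 0.8 [504. 170. 120.]
fork_tool False [299.2, 175.5] 0.69 [639. 138.  77.]
fork_tool False [215.0, 209.1] 0.65 [391. 169.  75.]
fork_tool False [331.0, 181.2] 0.59 [653.  46.  81.]
fork_tool True [300.9, 199.8] 0.71 [657. 150.  -1.]
fork_tool True [218.7, 233.3] 0.63 [407. 188.   1.]
fork_tool True [332.8, 208.3] 0.55 [649.  37.  12.]
blade_tool False [231.6, 169.4] 0.62 [524. 257. 107.]
blade_tool True [236.2, 200.1] 0.58 [540. 275.   9.]
top [448.22582938  -1.87185734 964.86073645] [-174.40756031    0.86145494  -88.36676108] 56.12607760189567
strap_stand False [377.4, 187.7] 0.64 [ 559. -140.   89.]
strap_link False [399.5, 190.8] 0.63 [ 553. -192.   95.]
strap_link True [402.5, 193.0] 0.51 [ 548. -197.   94.]
fork_tool False [240.3, 255.2] 0.77 [396. 169. 120.]
fork_tool False [260.7, 146.6] 0.68 [644. 133. 114.]
fork_tool False [243.8, 204.3] 0.58 [512. 168. 107.]
fork_tool False [299.1, 143.4] 0.56 [654.  45. 122.]
fork_tool True [247.5, 252.6] 0.87 [398. 161.  65.]
fork_tool True [265.4, 153.7] 0.8 [652. 140.   0.]
fork_tool True [246.9, 203.6] 0.73 [513. 165.  87.]
fork_tool True [301.0, 149.4] 0.65 [652.  42.  71.]
blade_tool False [208.1, 194.6] 0.69 [527. 243. 137.]
blade_tool True [217.2, 196.9] 0.65 [528. 236.  87.]
{'time_s': 1.1, 'ee_pos': array([214.76615846, 533.40439998, 213.98371506]), 'ee_rot': array([1.79994610e+02, 3.25495056e-04, 1.58067843e+02]), 'force': array([ 0.95204249, -0.1983722 , -0.13521326]), 'gripper_width': 91.35708263721321}
```

View pics/top1.png

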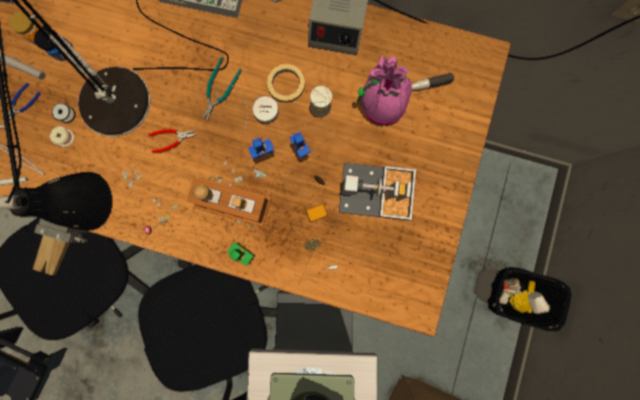

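View pics/crop1.png

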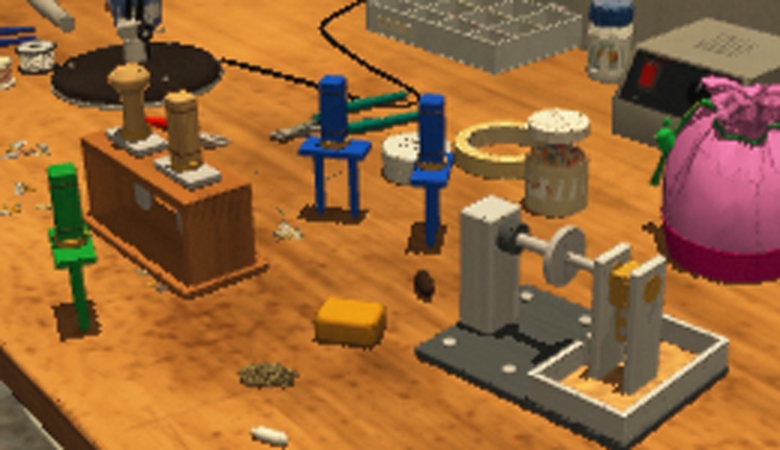

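Fork-class candidates in the top view:
- Square wooden handle in the rack at (240,203).
- Green one at (240,253).
- Blue ones at (261,149) and (300,146).
- Round mushroom-head tool in the rack at (203,192).

The crop confirms that the wooden square handle in the rack's near slot is the fork, because it's square and uncoloured. Next I'll measure yaw and positions.

```bash
python3 - <<'E'
from h import *
A={n:np.load(n+'.npz')['W'].reshape(-1,3) for n in('scene','top')}
def rect(P,t):
    if len(P)<5: print(t,len(P)); return
    r=cv2.minAreaRect(P[:,:2].astype(np.float32)); print(t,len(P),'c',np.round(r[0],1),'s',np.round(r[1],1),'a',round(r[2],1),'mean',P.mean(0).round(1))
def sel(W,x0,x1,y0,y1,z0,z1):
    m=(W[:,0]>x0)&(W[:,0]<x1)&(W[:,1]>y0)&(W[:,1]<y1)&(W[:,2]>z0)&(W[:,2]<z1); return W[m]
for n,W in A.items():
    print(n,'bench z',np.nanmedian(sel(W,350,450,-150,50,-20,20)[:,2]))
    rect(sel(W,470,550,130,205,140,158),'forktop')
    rect(sel(W,480,570,215,290,138,158),'bladetop')
    rect(sel(W,460,580,120,300,70,93),'racktop')
    rect(sel(W,460,600,-260,-20,5,30),'standlow')
    P=sel(W,460,640,-260,-20,70,125); 
    rect(P,'standhigh'); rect(sel(P,0,999,-110,0,94,112),'block'); 
    h=np.histogram(P[:,1],bins=np.arange(-260,-20,6)); print([(int(b),int(c),) for b,c in zip(h[1],h[0]) if c])
E
```

```text
scene bench z 0.25022550621343953
forktop 54 c [511.3 175.4] s [19.  21.9] a 76.5 mean [509.  172.7 145.6]
bladetop 82 c [529.5 254.1] s [26.8 29.9] a 75.6 mean [527.  252.2 144.3]
racktop 778 c [520.7 212.1] s [171.7  62.9] a 76.2 mean [507.3 194.7  81.2]
standlow 2437 c [ 544.5 -133.6] s [225.3 114.6] a 88.9 mean [ 533.7 -161.1   14.1]
standhigh 1077 c [ 558.8 -140.4] s [153.6  42.7] a 82.9 mean [ 553.5 -146.2   89.6]
block 174 c [564.  -86.5] s [42.2 37.8] a 82.1 mean [561.2 -84.6  99.9]
[(-218, 148), (-212, 48), (-206, 23), (-200, 44), (-194, 40), (-188, 106), (-182, 19), (-176, 1), (-170, 10), (-164, 12), (-158, 10), (-152, 137), (-146, 50), (-140, 1), (-134, 6), (-128, 12), (-122, 12), (-116, 12), (-110, 46), (-104, 28), (-98, 77), (-92, 62), (-86, 48), (-80, 50), (-74, 46), (-68, 29)]
top bench z -0.9121047787615453
forktop 82 c [513.4 177. ] s [19.5 19.7] a 77.5 mean [513.3 176.7 146.5]
bladetop 181 c [533.1 258.8] s [32.8 31.5] a 88.2 mean [532.9 257.2 144.8]
racktop 1486 c [523.4 218.1] s [178.3  60.1] a 76.3 mean [521.  208.4  80.9]
standlow 2036 c [ 546.7 -132. ] s [221.8 110.7] a 88.9 mean [ 539.3 -156.6   10.8]
standhigh 694 c [ 562.1 -138.4] s [152.6  42.8] a 85.4 mean [ 561.  -136.1   94.7]
block 221 c [567.1 -83.5] s [35.8 40.3] a 1.5 mean [566.8 -80.2 100.2]
[(-218, 12), (-212, 59), (-206, 27), (-200, 32), (-194, 26), (-188, 25), (-182, 60), (-176, 11), (-170, 7), (-164, 9), (-158, 8), (-152, 14), (-146, 61), (-140, 19), (-134, 10), (-128, 10), (-122, 15), (-116, 8), (-110, 11), (-104, 26), (-98, 23), (-92, 47), (-86, 40), (-80, 45), (-74, 47), (-68, 41), (-62, 1)]
```

>>> move_arm(
  plan=[
    [[3,-3.5,0],-8.2,0],
    [[3,-3.5,0],-8.2,0],
    [[3,-3.5,0],-8.2,0],
    [[3,-3.5,0],-8.2,0],
    [[3,-3.5,0],-8.2,0],
  ],
)

```text
time_s: 1.6
ee_pos: [365.7, 357.0, 214.2]
ee_rot: [180.0, -0.0, 116.8]
force: [0.7, 1.3, 0.0]
gripper_width: 91.0
gripper_force: 0.0
```

>>> move_arm(
  plan=[
    [[3,-3.6,0],-8.2,0],
    [[3,-3.6,0],-8.2,0],
    [[3,-3.6,0],-8.2,0],
    [[3,-3.6,0],-8.2,0],
    [[0,0,0],0,0],
  ],
)

```text
time_s: 2.1
ee_pos: [488.0, 210.5, 213.9]
ee_rot: [179.9, 0.1, 83.8]
force: [-0.3, 0.8, -0.1]
gripper_width: 91.1
gripper_force: 0.0
```

```bash
python3 - <<'E'
from h import *
p=env.grab_frame('wrist'); cv2.imwrite('pics/w1.png',p['frame'][...,::-1])
np.savez('w1.npz',f=p['frame'],z=p['z_map'],pos=p['position'],o=p['orientation'],k=[p['fovy'],p['cx'],p['cy']])
print(p['position'],p['orientation'],p['fovy'])
s=env.state();print({k:s[k] for k in('time_s','ee_pos','ee_rot','force','qpos')})
E
```

```text
[495.78312218 284.70488746 384.6535213 ] [ 1.64878206e+02 -1.32423704e-01 -6.13423468e+00] 65.70646984690485
{'time_s': 2.15, 'ee_pos': array([486.14636096, 212.46611888, 213.85689191]), 'ee_rot': array([1.79995408e+02, 2.44319574e-03, 8.40330154e+01]), 'force': array([-0.68880245, -0.34007156,  0.80475544]), 'qpos': array([ 2.23680370e+01,  1.43101421e+01,  9.53786639e+01, -4.59871310e-03,
        7.03083121e+01,  2.83365710e+01])}
```

View pics/w1.png

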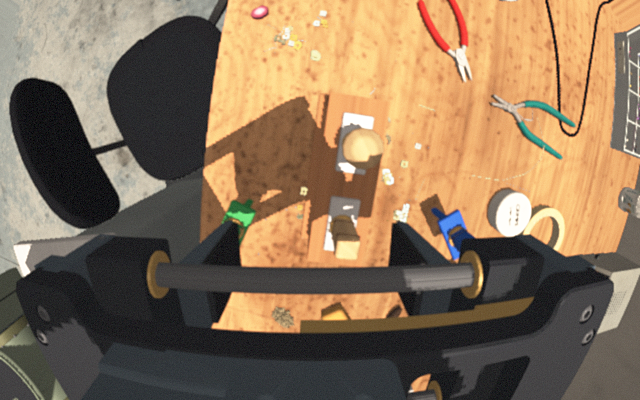

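The wrist view shows the fork's square handle top at about (347,240), its shoulder at (342,215) and the blade tool's head at (362,147). I'll measure with the fisheye depth.

```bash
cat >> h.py <<'E'
def fish(p):
    z=p['z_map']; h,w=z.shape
    f=h/2/np.tan(np.radians(p['fovy'])/2)
    v,u=np.mgrid[:h,:w]; a=u-p['cx']; b=v-p['cy']; r=np.hypot(a,b)+1e-9; t=np.tan(np.minimum(r/f,1.5))
    P=np.dstack([a/r*t*z,b/r*t*z,z]); W=P@rot(p['orientation']).T+np.array(p['position']); W[z<=0]=np.nan
    return W
def sel(W,x0,x1,y0,y1,z0,z1):
    W=W.reshape(-1,3); m=(W[:,0]>x0)&(W[:,0]<x1)&(W[:,1]>y0)&(W[:,1]<y1)&(W[:,2]>z0)&(W[:,2]<z1); return W[m]
def rect(P,t):
    if len(P)<5: print(t,len(P)); return
    r=cv2.minAreaRect(P[:,:2].astype(np.float32)); print(t,len(P),'c',np.round(r[0],1),'s',np.round(r[1],1),'a',round(r[2],1),'mean',P.mean(0).round(1))
E
python3 - <<'E'
from h import *
d=np.load('w1.npz');p=dict(z_map=d['z'],fovy=d['k'][0],cx=d['k'][1],cy=d['k'][2],position=d['pos'],orientation=d['o'])
W=fish(p)
for c,r in((347,240),(342,210),(362,147),(250,100),(500,250)): print(c,r,W[r,c].round(1))
rect(sel(W,480,550,140,205,143,153),'forktop')
rect(sel(W,490,570,220,290,143,153),'bladetop')
rect(sel(W,460,590,120,310,77,92),'racktop')
E
```

```text
347 240 [512.9 187.5 148.3]
342 210 [514.7 195.4  87.4]
362 147 [530.7 262.1 148.1]
250 100 [420.7 322.2   1.1]
500 250 [548.7 243.6 308.8]
forktop 512 c [513.3 179.1] s [19.8 19.9] a 78.8 mean [513.  179.9 147.2]
bladetop 1170 c [532.6 259.6] s [31.4 31. ] a 15.7 mean [532.3 260.2 146.5]
racktop 7430 c [522.9 219.1] s [178.7  61.1] a 76.4 mean [521.4 227.1  81.7]
```

>>> move_arm(
  plan=[
    [[2.7,-3.4,0],-7.6,0],
    [[0,0,0],0,0],
    [[0,0,0],0,0],
  ],
)

```text
time_s: 2.45
ee_pos: [511.3, 181.0, 213.8]
ee_rot: [-180.0, -0.0, 76.7]
force: [0.0, 0.0, -0.1]
gripper_width: 91.2
gripper_force: 0.0
```

>>> move_arm(
  plan=[
    [[0.2,-0.2,-4],-0.2,0],
    [[0,0,-4],0,0],
    [[0,0,-2],0,0],
    [[0,0,-1.3],0,0],
    [[0,0,0],0,0],
  ],
)

```text
time_s: 2.95
ee_pos: [511.3, 179.4, 99.1]
ee_rot: [-179.7, 0.1, 76.6]
force: [0.0, -0.4, -0.3]
gripper_width: 91.2
gripper_force: 0.0
```

>>> move_arm(
  plan=[
    [[0,0,0],0,0.6],
    [[0,0,0],0,1],
    [[0,0,0],0,1],
    [[0,0,0],0,1],
    [[0,0,0],0,1],
  ],
  squeeze=40,
)

```text
time_s: 3.45
ee_pos: [514.0, 178.4, 101.4]
ee_rot: [180.0, -0.0, 76.5]
force: [-0.1, 0.6, 0.1]
gripper_width: 53.8
gripper_force: 0.0
```

>>> move_arm(
  plan=[
    [[0,0,0],0,1],
    [[0,0,0],0,1],
    [[0,0,0],0,1],
    [[0,0,0],0,1],
    [[0,0,0],0,1],
  ],
)

```text
time_s: 3.95
ee_pos: [513.7, 178.3, 100.9]
ee_rot: [-180.0, 0.0, 76.5]
force: [0.0, -0.9, -0.9]
gripper_width: 19.6
gripper_force: 40.0
```

>>> move_arm(
  plan=[
    [[0,0,0],0,1],
    [[0,0,0],0,1],
    [[0,0,0],0,1],
  ],
)

```text
time_s: 4.25
ee_pos: [513.7, 178.4, 100.9]
ee_rot: [-180.0, 0.0, 76.5]
force: [0.6, -0.3, 0.3]
gripper_width: 20.0
gripper_force: 40.0
```

>>> move_arm(
  plan=[
    [[0,0,1],0,1],
    [[0,0,3],0,1],
    [[0,0,3.5],0,1],
    [[0,0,3.5],0,1],
    [[0,0,3.5],0,1],
  ],
)

```text
time_s: 4.75
ee_pos: [513.6, 178.4, 248.1]
ee_rot: [180.0, -0.0, 76.5]
force: [0.6, 0.7, -0.9]
gripper_width: 20.0
gripper_force: 40.0
```

```bash
python3 - <<'E'
from h import *
# refined stand fit: joint use of both cameras
for n in('scene','top'):
    W=np.load(n+'.npz')['W']
    P=sel(W,500,620,-125,-50,97,106); rect(P,n+' block')
    for a,b in((-165,-125),(-205,-172),(-230,-205)):
        rect(sel(W,520,610,a,b,96,112),f'{n} {a}')
    rect(sel(W,450,640,-260,-20,4,14),n+' base')
    bar=sel(W,545,580,-140,-105,80,97); bar2=sel(W,545,580,-177,-155,80,97)
    print('bar',bar.mean(0).round(1),len(bar),bar2.mean(0).round(1),len(bar2))
s=env.state();print(s['ee_pos'],s['gripper_width'],s['force'])
E
```

```text
scene block 136 c [564.2 -85. ] s [39.1 37.8] a 82.1 mean [561.9 -82.3 101. ]
scene -165 56 c [ 557.7 -146. ] s [ 6.9 36. ] a 84.0 mean [ 556.1 -146.3  101.5]
scene -205 60 c [ 556.5 -184.4] s [ 9.1 35.8] a 86.8 mean [ 553.6 -185.3  100.4]
scene -230 61 c [ 553.5 -212.1] s [ 8.3 33.3] a 84.9 mean [ 551.7 -213.1  100.2]
scene base 1836 c [ 554.  -134.4] s [220.8 143.8] a 85.5 mean [ 546.3 -147.4    8.9]
bar [ 560.6 -114.4   88.3] 74 [ 556.1 -162.6   87. ] 29
top block 196 c [566.9 -82.1] s [35.6 37.5] a 1.3 mean [566.7 -78.4 100.8]
top -165 43 c [ 562.5 -144. ] s [ 6.  33.2] a 84.5 mean [ 561.4 -143.6  102.9]
top -205 51 c [ 557.7 -183. ] s [ 8.9 30.6] a 86.2 mean [ 558.2 -182.4  100.6]
top -230 54 c [ 555.3 -210.4] s [ 8.2 32.8] a 83.7 mean [ 555.5 -210.1  100.4]
top base 2375 c [ 555.3 -147. ] s [172.9 201.4] a 7.7 mean [ 557.9 -146.6    7.9]
bar [ 562.8 -123.9   88. ] 66 [ 559.4 -166.6   86.9] 31
[513.60205319 178.38480981 248.11365997] 20.047134259873133 [ 0.58699889  0.67846786 -0.90487718]
```

>>> move_arm(
  plan=[
    [[0.4,-3.4,0],-8,1],
    [[0.4,-3.4,0],-8,1],
    [[0.4,-3.4,0],-8,1],
    [[0.4,-3.4,0],-8,1],
    [[0.4,-3.4,0],-8,1],
  ],
)

```text
time_s: 5.25
ee_pos: [533.8, 7.1, 246.8]
ee_rot: [180.0, -0.0, 36.2]
force: [1.0, -0.2, -1.4]
gripper_width: 19.8
gripper_force: 40.0
```

>>> move_arm(
  plan=[
    [[0.5,-3.4,0],-8,1],
    [[0.5,-3.4,0],-8,1],
    [[0.5,-3.4,0],-8,1],
    [[0.5,-3.4,0],-8,1],
    [[0.5,-3.4,0],-8,1],
  ],
)

```text
time_s: 5.75
ee_pos: [558.8, -163.0, 246.8]
ee_rot: [180.0, -0.0, -3.9]
force: [0.4, -0.2, -0.5]
gripper_width: 19.5
gripper_force: 40.0
```

>>> move_arm(
  plan=[
    [[0,0,0],-1.5,1],
    [[0,0,0],0,1],
    [[0,0,0],0,1],
  ],
)

```text
time_s: 6.05
ee_pos: [558.6, -160.8, 246.3]
ee_rot: [-180.0, 0.0, -4.9]
force: [0.7, 0.2, -1.3]
gripper_width: 19.8
gripper_force: 40.0
```

```bash
python3 - <<'E'
from h import *
p=env.grab_frame('wrist'); cv2.imwrite('pics/w2.png',p['frame'][...,::-1])
W=fish(p); np.savez('w2.npz',W=W)
rect(sel(W,500,620,-125,-50,97,106),'block')
for a,b in((-165,-125),(-205,-172),(-230,-205)): rect(sel(W,520,610,a,b,98,112),f'{a}')
bar=sel(W,535,590,-140,-105,80,97); bar2=sel(W,535,590,-177,-155,80,97)
for B in(bar,bar2): rect(B,'bar')
s=env.state();print(s['time_s'],s['ee_pos'],s['ee_rot'],s['gripper_width'],s['force'],s['qpos'])
E
```

```text
block 915 c [567.1 -84.1] s [41.8 35.2] a 84.6 mean [568.  -79.8 101.7]
-165 140 c [ 567.9 -144.2] s [ 6.4 20. ] a 85.8 mean [ 568.  -144.2  104.4]
-205 193 c [ 558.1 -182.6] s [ 7.5 33.4] a 86.2 mean [ 561.9 -183.2  101.7]
-230 236 c [ 555.7 -210.7] s [ 8.8 33.7] a 86.5 mean [ 556.4 -209.9  101.5]
bar 291 c [ 565.6 -121.6] s [35.1 15.6] a 82.1 mean [ 564.4 -121.4   89.2]
bar 131 c [ 559.3 -166.1] s [20.8  7.1] a 85.9 mean [ 559.8 -166.5   88.1]
6.1 [ 558.6203066  -160.54403273  246.30647912] [-1.79984332e+02 -6.38131019e-03 -4.91738150e+00] 19.758880227077597 [ 0.64549421  0.58966378 -1.44921358] [-1.71776536e+01  1.78536135e+01  8.56150942e+01  1.71374802e-02
  7.65283843e+01  7.77357350e+01]
```

View pics/w2.png

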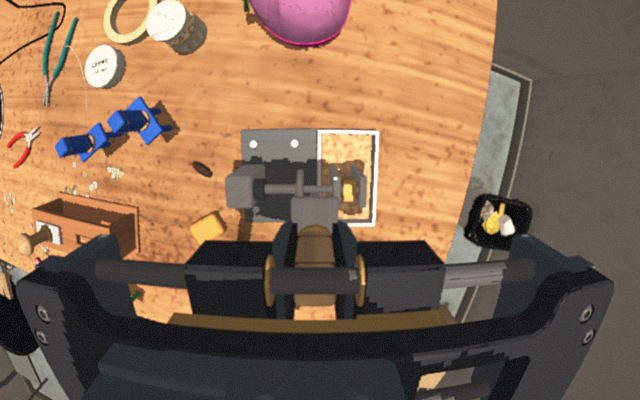

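The wrist view shows the stand under the held fork: block at (243,188), bar along row 187, lugs at about (337,187) and (362,187). Wrist data puts the stand origin at about (559.8, -162.7) with yaw -5°, so the fork is 1-2 mm off. I'll correct that and lower it.

>>> move_arm(
  plan=[
    [[0.1,-0.2,0],0,1],
    [[0,0,-2.5],0,1],
    [[0,0,-2],0,1],
    [[0,0,-1],0,1],
    [[0,0,0],0,1],
  ],
)

```text
time_s: 6.6
ee_pos: [559.0, -162.9, 189.7]
ee_rot: [-180.0, 0.2, -5.0]
force: [-0.3, -0.1, -1.6]
gripper_width: 19.6
gripper_force: 40.0
```

>>> move_arm(
  plan=[
    [[0,0,-1.5],0,1],
    [[0,0,-1.5],0,1],
    [[0,0,-1.5],0,1],
    [[0,0,0],0,1],
    [[0,0,0],0,1],
  ],
)

```text
time_s: 7.1
ee_pos: [560.5, -163.7, 147.1]
ee_rot: [180.0, -0.1, -5.0]
force: [-0.3, 0.3, -1.3]
gripper_width: 19.8
gripper_force: 40.0
```

```bash
python3 - <<'E'
from h import *
p=env.grab_frame('scene'); cv2.imwrite('pics/s3.png',cv2.resize(p['frame'][130:290,300:480,::-1],None,fx=3.5,fy=3.5,interpolation=cv2.INTER_CUBIC))
s=env.state();print(s['time_s'],s['ee_pos'],s['ee_rot'],s['gripper_width'],s['force'])
E
```

```text
7.15 [ 560.75769021 -163.78426768  147.40522266] [ 1.79963956e+02 -1.43188280e-01 -5.02001706e+00] 19.661640541115833 [-0.12562599 -0.33181868 -1.14031339]
```

View pics/s3.png

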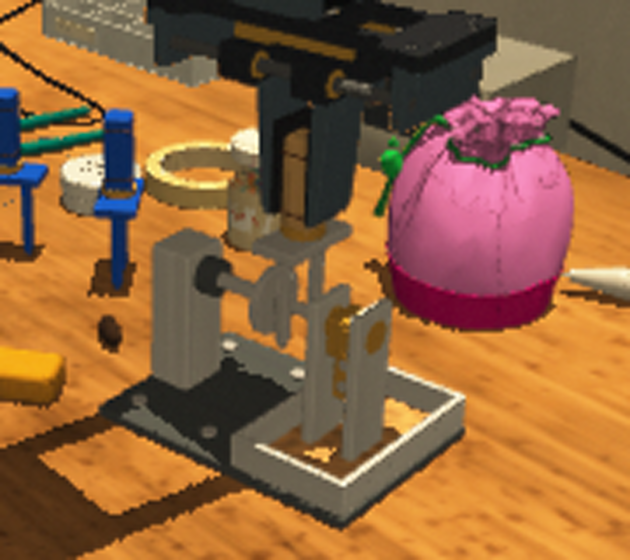

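The crop shows the fork astride the bar between the lug and the collar, with the prongs at (285,300) and (318,275) and the shoulder clear of both. Now I'll push along the stand's +y.

>>> move_arm(
  plan=[
    [[0.08,0.9,0],0,1],
    [[0.04,0.5,0],0,1],
    [[0.04,0.5,0],0,1],
    [[0.04,0.5,0],0,1],
    [[0.04,0.5,0],0,1],
  ],
)

```text
time_s: 7.65
ee_pos: [562.8, -135.1, 146.7]
ee_rot: [179.9, -0.1, -5.0]
force: [1.1, -5.0, 1.4]
gripper_width: 19.5
gripper_force: 40.0
```

>>> move_arm(
  plan=[
    [[0.04,0.5,0],0,1],
    [[0.04,0.4,0],0,1],
    [[0.02,0.3,0],0,1],
    [[0,0,0],0,1],
    [[0,0,0],0,1],
  ],
)

```text
time_s: 8.15
ee_pos: [563.8, -123.3, 146.5]
ee_rot: [179.9, -0.1, -5.0]
force: [0.2, -5.8, 2.4]
gripper_width: 20.1
gripper_force: 40.0
```

```bash
python3 - <<'E'
from h import *
p=env.grab_frame('scene'); cv2.imwrite('pics/s4.png',cv2.resize(p['frame'][130:290,300:480,::-1],None,fx=3.5,fy=3.5,interpolation=cv2.INTER_CUBIC))
s=env.state();print(s['time_s'],s['ee_pos'],s['ee_rot'],s['gripper_width'],s['force'])
E
```

```text
8.2 [ 563.75949993 -123.37183169  146.46636513] [ 1.79873391e+02 -9.62998837e-02 -4.99962017e+00] 19.920949825391574 [ 0.15419248 -5.07694336  0.50892699]
```

View pics/s4.png

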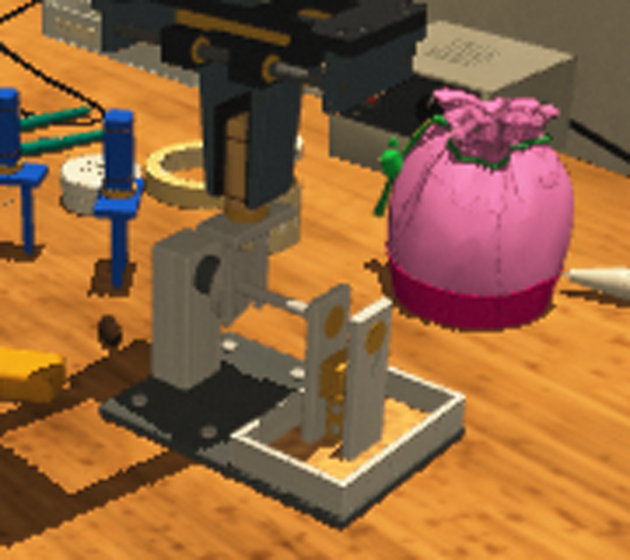

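The bar has been pulled out, and the link now sits lower, between the lugs at (335,375). I'll push slightly further, wait, and check that it's down.

>>> move_arm(
  plan=[
    [[0.02,0.25,0],0,1],
    [[0,0,0],0,1],
    [[0,0,0],0,1],
    [[0,0,0],0,1],
    [[0,0,0],0,1],
  ],
)

```text
time_s: 8.7
ee_pos: [564.0, -121.1, 146.5]
ee_rot: [179.9, -0.1, -5.0]
force: [0.0, -5.8, 2.6]
gripper_width: 19.8
gripper_force: 40.0
```

```bash
python3 - <<'E'
from h import *
p=env.grab_frame('scene'); cv2.imwrite('pics/s5.png',cv2.resize(p['frame'][200:280,370:450,::-1],None,fx=6,fy=6,interpolation=cv2.INTER_CUBIC))
W=cloud(p); print(env.landmark_of(p,'strap_link')[:1])
f=p['frame'].astype(int); hsv=cv2.cvtColor(p['frame'],cv2.COLOR_RGB2HSV)
P=sel(W,530,590,-205,-188,15,120); print(len(P),P.min(0).round(),P.max(0).round(),P.mean(0).round())
s=env.state();print(s['time_s'],s['ee_pos'],s['force'])
E
```

```text
[{'point': [394.5, 240.7], 'score': 0.56}]
198 [ 541. -202.   16.] [ 572. -188.  102.] [ 553. -193.   58.]
8.8 [ 563.98445935 -121.09539314  146.54840352] [ 0.78518968 -5.67573175  1.74533857]
```

View pics/s5.png

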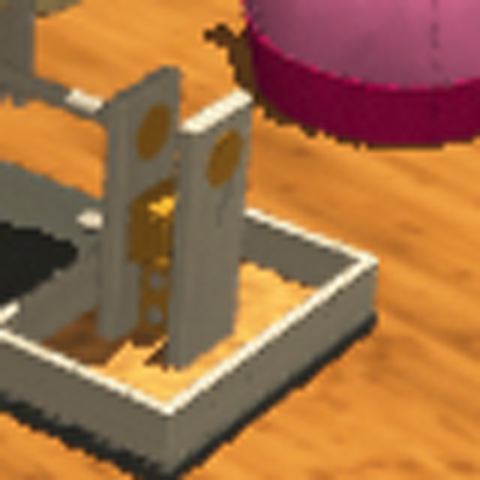

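The link has fallen and stands on the tray floor between the lugs, at (155,260), well below the bar holes. I'll let the bar home and lift out.

>>> move_arm(
  plan=[
    [[-0.07,-0.8,0],0,1],
    [[-0.09,-1,0],0,1],
    [[-0.09,-1,0],0,1],
    [[-0.07,-0.8,0],0,1],
    [[-0.04,-0.5,0],0,1],
  ],
)

```text
time_s: 9.3
ee_pos: [558.8, -160.9, 145.2]
ee_rot: [-179.9, 0.1, -5.1]
force: [-0.4, 1.6, -0.9]
gripper_width: 19.8
gripper_force: 40.0
```

>>> move_arm(
  plan=[
    [[0,0,0],0,1],
    [[0,0,0],0,1],
    [[0,0,0],0,1],
  ],
)

```text
time_s: 9.6
ee_pos: [559.6, -160.5, 145.8]
ee_rot: [-180.0, 0.0, -5.0]
force: [-1.1, -0.2, -1.3]
gripper_width: 19.9
gripper_force: 40.0
```

>>> move_arm(
  plan=[
    [[0,0,1],0,1],
    [[0,0,2.5],0,1],
    [[0,0,3.5],0,1],
    [[0,0,3.2],0,1],
    [[0,0,0],0,1],
  ],
)

```text
time_s: 10.1
ee_pos: [562.5, -161.5, 254.1]
ee_rot: [179.9, -0.6, -5.0]
force: [0.6, -0.1, -0.5]
gripper_width: 19.9
gripper_force: 40.0
```

```bash
python3 - <<'E'
from h import *
p=env.grab_frame('scene'); W=cloud(p); cv2.imwrite('pics/s6.png',cv2.resize(p['frame'][170:280,300:450,::-1],None,fx=4,fy=4,interpolation=cv2.INTER_CUBIC))
P=sel(W,530,590,-158,-125,92,112); rect(P,'collar')
s=env.state();print(s['time_s'],s['ee_pos'],s['force'])
E
```

```text
collar 84 c [ 558.4 -146.8] s [ 8.2 39.4] a 83.4 mean [ 556.2 -146.7   99.4]
10.15 [ 561.05929805 -161.14207173  251.11983939] [ 0.15774227 -0.5178653  -1.32172192]
```

View pics/s6.png

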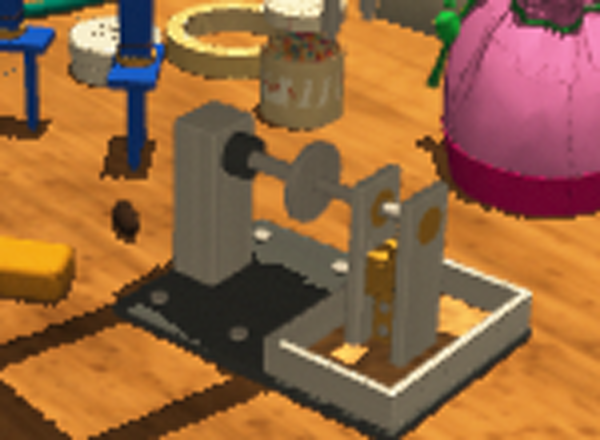

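>>> move_arm(
  plan=[
    [[-0.5,3.4,0],8,1],
    [[-0.5,3.4,0],8,1],
    [[-0.5,3.4,0],8,1],
    [[-0.5,3.4,0],8,1],
    [[-0.5,3.4,0],8,1],
  ],
)

```text
time_s: 10.65
ee_pos: [533.5, 10.4, 246.6]
ee_rot: [-179.9, 0.1, 35.3]
force: [0.6, 0.5, -0.9]
gripper_width: 19.8
gripper_force: 40.0
```

>>> move_arm(
  plan=[
    [[-0.4,3.4,0],8,1],
    [[-0.4,3.4,0],8,1],
    [[-0.4,3.4,0],8,1],
    [[-0.4,3.4,0],8,1],
    [[-0.4,3.3,0],8,1],
  ],
)

```text
time_s: 11.15
ee_pos: [513.5, 179.2, 246.7]
ee_rot: [-179.9, 0.1, 75.3]
force: [0.0, 0.2, -0.4]
gripper_width: 19.9
gripper_force: 40.0
```

>>> move_arm(
  plan=[
    [[0,0,0],1.5,1],
    [[0,0,0],0,1],
    [[0,0,0],0,1],
    [[0,0,0],0,1],
  ],
)

```text
time_s: 11.55
ee_pos: [514.7, 176.9, 247.7]
ee_rot: [-180.0, 0.0, 76.3]
force: [0.7, 0.0, -1.0]
gripper_width: 19.6
gripper_force: 40.0
```

The crop shows the collar home at (312,182), the bar through both lugs, and the link resting in the tray below it at (380,280). I'll trim the fork's position and lower it into its slot.

>>> move_arm(
  plan=[
    [[-0.1,0.15,0],0.2,1],
    [[0,0,-2.5],0,1],
    [[0,0,-2.5],0,1],
    [[0,0,0],0,1],
    [[0,0,0],0,1],
  ],
)

```text
time_s: 12.05
ee_pos: [514.0, 179.1, 198.3]
ee_rot: [-180.0, 0.0, 76.6]
force: [0.7, 0.3, -0.5]
gripper_width: 19.9
gripper_force: 40.0
```

>>> move_arm(
  plan=[
    [[0,0,-1],0,1],
    [[0,0,0],0,1],
    [[0,0,0],0,1],
    [[0,0,0],0,1],
  ],
)

```text
time_s: 12.45
ee_pos: [514.1, 179.5, 188.5]
ee_rot: [179.9, -0.0, 76.7]
force: [-0.3, 0.4, -0.5]
gripper_width: 19.6
gripper_force: 40.0
```

>>> move_arm(
  plan=[
    [[0,-0.1,-1],0,1],
    [[0,0,-1],0,1],
    [[0,0,0],0,1],
    [[0,0,0],0,1],
  ],
)

```text
time_s: 12.85
ee_pos: [513.5, 178.3, 167.4]
ee_rot: [-179.9, 0.0, 76.7]
force: [0.9, -0.1, -0.7]
gripper_width: 19.9
gripper_force: 40.0
```

>>> move_arm(
  plan=[
    [[0,0,-0.7],0,1],
    [[0,0,-0.7],0,1],
    [[0,0,-0.7],0,1],
    [[0,0,0],0,1],
  ],
)

```text
time_s: 13.25
ee_pos: [512.9, 178.1, 145.6]
ee_rot: [-179.9, 0.1, 76.7]
force: [1.0, 0.0, -0.7]
gripper_width: 19.7
gripper_force: 40.0
```

Tips are about 15 mm into the slot with no contact force, so I'll continue down.

>>> move_arm(
  plan=[
    [[0,0,-1],0,1],
    [[0,0,-1],0,1],
    [[0,0,-1],0,1],
    [[0,0,-0.9],0,1],
    [[0,0,0],0,1],
  ],
)

```text
time_s: 13.75
ee_pos: [512.7, 178.0, 106.2]
ee_rot: [-179.8, 0.1, 76.7]
force: [-0.0, 0.1, 0.1]
gripper_width: 19.8
gripper_force: 40.0
```

>>> move_arm(
  plan=[
    [[0,0,-0.3],0,1],
    [[0,0,-0.2],0,1],
    [[0,0,0],0,1],
    [[0,0,0],0,1],
  ],
)

```text
time_s: 14.15
ee_pos: [514.0, 178.5, 103.2]
ee_rot: [180.0, -0.0, 76.7]
force: [0.3, -0.6, -0.9]
gripper_width: 19.6
gripper_force: 40.0
```

>>> move_arm(
  plan=[
    [[0,0,-0.15],0,1],
    [[0,0,-0.05],0,1],
    [[0,0,0],0,1],
    [[0,0,0],0,1],
  ],
)

```text
time_s: 14.55
ee_pos: [513.8, 178.4, 101.0]
ee_rot: [180.0, -0.0, 76.7]
force: [-0.3, 0.2, -0.3]
gripper_width: 20.0
gripper_force: 40.0
```

>>> move_arm(
  plan=[
    [[0,0,0],0,0.5],
    [[0,0,0],0,0.1],
    [[0,0,0],0,0],
    [[0,0,0],0,0],
    [[0,0,0],0,0],
  ],
)

```text
time_s: 15.05
ee_pos: [513.8, 178.4, 101.0]
ee_rot: [180.0, -0.0, 76.7]
force: [0.2, 0.1, -0.2]
gripper_width: 56.9
gripper_force: 0.0
```

>>> move_arm(
  plan=[
    [[0,0,0],0,0],
    [[0,0,0],0,0],
    [[0,0,0],0,0],
    [[0,0,0],0,0],
    [[0,0,0],0,0],
  ],
)

```text
time_s: 15.55
ee_pos: [513.8, 178.4, 101.0]
ee_rot: [180.0, -0.0, 76.7]
force: [-0.1, 0.4, 0.4]
gripper_width: 90.7
gripper_force: 0.0
```

>>> move_arm(
  plan=[
    [[0,0,2],0,0],
    [[0,0,4],0,0],
    [[0,0,4],0,0],
    [[0,0,3],0,0],
    [[0,0,0],0,0],
  ],
)

```text
time_s: 16.05
ee_pos: [516.2, 179.2, 235.9]
ee_rot: [179.5, -0.3, 76.7]
force: [0.8, 0.6, 0.1]
gripper_width: 91.5
gripper_force: 0.0
```

```bash
python3 - <<'E'
from h import *
p=env.grab_frame('scene'); W=cloud(p); cv2.imwrite('pics/s7.png',cv2.resize(p['frame'][130:280,190:450,::-1],None,fx=3,fy=3,interpolation=cv2.INTER_CUBIC))
rect(sel(W,470,550,130,205,140,158),'forktop'); rect(sel(W,480,570,215,290,138,158),'bladetop')
s=env.state();print(s['time_s'],s['ee_pos'],s['force'])
E
```

```text
forktop 58 c [511.6 174.9] s [18.6 19.8] a 81.3 mean [510.  173.3 145.4]
bladetop 83 c [528.9 254.9] s [27.5 28.6] a 89.2 mean [527.2 252.2 144.3]
16.1 [514.88239426 178.76458261 233.21946087] [ 0.17180632 -0.18199294 -1.75872384]
```

View pics/s7.png

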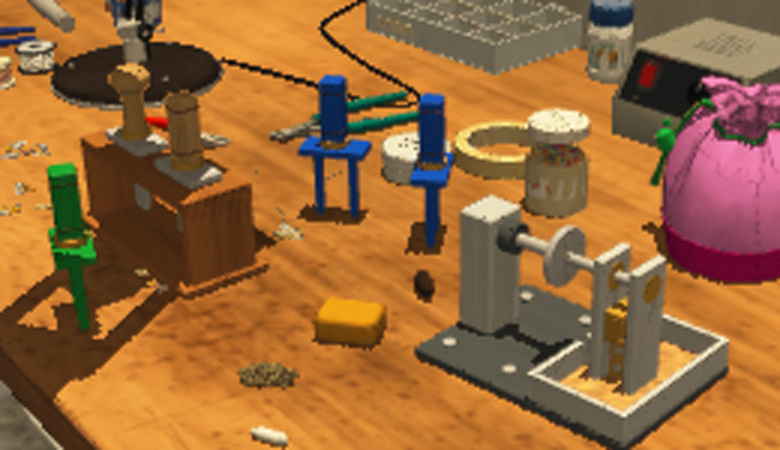

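The fork is back in its slot at (185,135), the blade tool hasn't moved, the bar is home, and the link is in the tray at (615,340). I'm handing in.

```bash
python3 -c "
from workcell import env
print(env.job_done())"
```

```text
the job is handed in; nothing more can be done
None
```

The job is handed in after about 16 s: the link dropped into the tray, where it stands upright between the lugs; the bar sprang home, the forked tool is back in its own slot, and the round-headed tool was left in the rack.

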